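# Set the snap-off gap of a stencil printer with a wedge

## Task

The hinged stencil frame of the solder-paste printer needs a new snap-off gap: draw the locking pin out of the clevis at the front of the frame, lay it in the open notch of the parking block beside the clevis and let go of it. Then take the taper wedge from the bench, set it flat on the printer's base and push it, thin end first and straight in, under the frame's front rail until the rail stands about 4 mm clear of its rest buttons, without swinging the frame open. Finish there, still gripping the wedge so that it alone carries the frame while I reset the stop screws, and leave everything else where it lies.

Things in the scene. Friction and masses are not known exactly. Their poses are not given: they have to be found in the camera images.
- printer: Stencil printer, fixed to the bench. Grey base plate 360 x 260 mm; its top, the deck, is 20 mm above the bench. Origin: centre of the base at bench height; x to the rear (hinge), y left, z up. The deck is bare in front (x = -180 to -60) but for clevis and parking block. At the frame's rear are hinge blocks. Millimetres below are in this frame unless said otherwise.
- clevis (a point): Centre of the clevis, on the bore's axis: x = -82, y = 70, 46 mm above the bench; axes as the printer's. Two steel ears, 24 mm wide in x and 8 mm thick, tops 58 mm above the bench, span y = 54.5 to 62.5 and 77.5 to 85.5, with 10 mm bores along y. The frame's tongue sits between them, with the same bore.
- frame: Stencil frame, 200 x 180 mm, aluminium tube with steel foil, 0.6 to 1.1 kg. Origin: its centre, x = 40, 36 mm above the bench when down. Hinge axis along y at x = 150, 36 mm up; it falls by its own weight. Down, its front rail spans x = -60 to -40, y = -90 to 90, underside 6 mm above the deck, top 26 mm; rests on 14 mm buttons at y = -70 and 70. Thumb screws stand 16 mm above it.
- rail_edge (a point): Point on the lower front edge of the frame's front rail, at x = -60, y = -20, 26 mm above the bench when the frame is down and 30 mm when the rail stands 4 mm clear. It moves up with the frame.
- pin: Locking pin, 45 g: steel shank 8 mm in diameter, black knob 18 mm in diameter and 30 mm long. Origin: centre of the knob; y along the pin from tip to knob, tip at y = -84.5; it balances near y = -38. At the start it lies level in clevis and tongue, parallel to the printer's y, knob to the left (+y), its centre near x = -82, y = 115, 45 mm above the bench; drawn 58 mm to +y it is free.
- park (a point): Where the knob's centre (pin's origin) lies when parked: x = -140, y = 115, 46 mm above the bench, pin level and parallel to the printer's y, shank in the groove, knob outside. The dark steel parking block spans x = -157 to -123, y = 45 to 92, top 56 mm above the bench; its groove, 13 mm wide and 14 mm deep, open on top and at both ends, runs along y at x = -140.
- wedge: Grey plastic taper wedge, 100 x 26 mm, 60 g, on the bench right of the printer. Origin: under its centre; thin end to +x, z up. From the tip at x = 50 (3 mm thick) its top rises evenly to 15 mm at x = -20 (12 mm in 70 mm); behind that the heel block, x = -20 to -50, is 28 mm tall and 26 mm wide, gripped across its width. (Its own frame.)
- wedge_tip (a point): Middle of the lower edge of the wedge's thin end (x = 50 of the wedge).
- squeegee: Aluminium squeegee with a steel blade, 55 x 100 x 12 mm, lying flat; leave alone. Origin under its bar.
- paste_jar: Closed jar, 60 mm in diameter and 60 mm tall; leave alone. Origin at its bottom centre.
- solder_spool: Spool, 50 mm in diameter and 40 mm tall; leave alone. Origin at its bottom centre.
- screwdriver: Screwdriver lying between robot and printer; leave alone.
- tape_roll: Paper tape roll, 90 mm in diameter, 18 mm tall, lying flat; leave alone. Origin at its bottom centre.
- board_stack: Stack of green circuit boards, 100 x 80 x 16 mm; leave alone. Origin at its bottom centre.
- part_tray: Black divided parts tray, 90 x 100 x 25 mm; leave alone. Origin at its bottom centre.

How it is judged:
By the outcome, as a careful person would: the job done as asked, in the order asked, and still so for the second after the job is handed in, while the arm keeps its last pose, push and grip.
It also fails if it takes over 61 s, if anything falls off the work surface, if the arm or the gripper's body presses on something with over 40 N, if the wrist force passes 120 N, or if a joint passes its speed limit or range.

## Robot

A 6-joint arm with a two-finger parallel gripper is mounted at the origin on the work surface. World frame = base frame: x ahead of the robot, y to its left, z up, the work surface at z = 0. Lengths are in m, angles in rad, forces in N, time in s.
With the tool pointing down it reaches from about 0.3 to 0.85 m from the base axis. Payload 4.2 kg.
Tool frame: the origin (TCP) lies at the very end of the fingers, on their centre line; the grasp point (between the pads) lies 19 mm behind it; z points along the fingers, y is the line along which they close (so a half turn about z gives the same grasp; the last joint's range is limited). The gripper opens to 91 mm and grips with 3 to 60 N. Pads are 32 mm wide; open, the fingers measure 118 mm over their backs; the gripper's body (76 mm by 178 mm) begins 60 mm behind the grasp point.
Start: joints at [1.146, 0.32, 1.565, -0, 1.257, -0.02], TCP at [0.226, 0.529, 0.214] pointing down, gripper open.
Joint ranges: [-3.11, 3.11], [-0.84, 2.01], [0.21, 2.61], [-1.34, 4.49], [0.05, 2.63], [-2.56, 2.56]. Speed limits (rad/s): [2.57, 2.57, 3.14, 3.14, 3.14, 3.14].

## Interface

Orientations are given as [roll, pitch, yaw] about the fixed x, y, z axes, in that order (R = Rz(yaw) Ry(pitch) Rx(roll)).
In Python, from plant import sense, camera, ticket, boxes_of, tip_of gives the robot as it stands.
- The arm moves only by the tool play_rows, never from a script. Its argument "deltas" is a list of rows, each an object of numbers: "gripper": the opening, from 0 (shut) to 1 (fully open); "x", "y", "z": the shift along the tool's x, y, z in cm; "ax", "ay", "az": the turn, a rotation vector about the tool's x, y, z in units of 6 degrees (1.0 is 6 degrees). In form: [{"gripper": .., "x": .., "y": .., "z": .., "ax": .., "ay": .., "az": ..}, ...]. A call has 1 to 12 rows; each row shifts and turns the commanded pose from where the row before left it, along the tool's axes as they then stand; what a row does not reach is not made up. A row lasts 1/10 s, in which the tool goes at most 50 mm and 8.59 degrees, less where a joint would pass 70% of its speed; a pose out of reach is approached as far as the arm can. A call with a gripper value outside its range is refused whole. The fingers move at their own pace and stop on an object; "grip_force" is the grip in N (left out, the last holds). Time passes only in rows, so rows that do not move let the fingers close. It gives the time, the measured TCP pose, the force, the opening and the grip force at its end, in the units of the state.
- sense(): the state, without advancing time (a new reading comes with each control period).
- camera(name): name is "side" or "top"; returns a dict with "frame" (384x512x3 uint8, red, green, blue), "fov_y" (degrees; the focal length in pixels is half the picture's height over the tangent of half this angle, whatever the lens; pixels are square), "cx", "cy" (the principal point, pixels), "pose" (4x4, takes a point from camera to world coordinates). Camera axes: x right, y up, looking along -z (the intrinsics and any distortion apply to the point x, -y, -z); pixel columns grow to the right and rows downward; lengths in m; the calibration is good to about 2 mm. A picture is of the moment at which its call begins. There is no depth.
- ticket.close_job(): hands the job in; it is judged then, once.
Trained networks look in a picture, given as the dict that the camera call returned (one of the last four; its "shot" number tells which), for a name from the list of things; names that differ only in an ending like _2 or _b are one class to them, and where a whole thing is asked for, a point or a joint stands for the part that bears it (a point fixed in the world has none). Each returns a list of dicts, best first, with "conf" (0 to 1); they miss things now and then, are a little off and sometimes report something else, mostly with a low value. They report only what shows in the picture. A call takes as long as a camera call.
- boxes_of(label, picture): "extent" ([left, top, width, height] in pixels, round what is visible of it).
- tip_of(label, picture): "at" ([column, row] in pixels: a listed point, or the origin of a listed thing).
The state is a dict: "time_s": time; "joint_positions": joint angles; "joint_velocities": joint speeds; "effort": joint torques, N m; "tcp_pos": TCP position; "orientation": TCP orientation; "wrist_force": force on the tool from outside, world axes, zero at the start; "moment": the same for the moment, N m; "width": finger opening in m; "grip_force": force on a finger pad.
Only numpy, scipy, OpenCV 4.12 (cv2) and the standard library are available. Lean on these libraries where they do the work, as an engineer would, in place of code of your own. Each camera call takes 0.05 s, during which the arm holds its last target. There are 200 camera calls.

## Working session

There is one attempt and no reset: what is moved stays moved. The work goes in short steps, Python scripts to look and compute and a tool call to move; the robot and the scene stay as the last step left them, time stands still between calls to the robot, and variables do not carry over. Pictures are saved under pics/ and viewed, at most 10 in all, crops included, and the job is handed in when it is done.

Besides the shell and the picture viewer there is one more tool, called after ">>>" as name([rows], argument=value, ...), one row to a line, values as JSON. play_rows: Moves the arm, as the interface text tells. Its arguments: {"type":"object","properties":{"deltas":{"type":"array"},"grip_force":{"type":"number"}},"required":["deltas"]}

```bash
ls; mkdir -p pics
python3 - <<'E'
from plant import *
import cv2
s=sense();print({k:s[k] for k in('time_s','tcp_pos','orientation','width','wrist_force')})
for n in('side','top'):
    c=camera(n);print(n,c['fov_y'],c['cx'],c['cy'],c['pose'].tolist() if hasattr(c['pose'],'tolist') else c['pose'],[k for k in c])
    for k in c:
        if 'dist' in k: print(k,c[k])
    cv2.imwrite(f'pics/{n}0.png',c['frame'][:,:,::-1])
    for l in('clevis','park','rail_edge','pin','wedge','wedge_tip','printer','frame'):
        print(l,[(d['at'],round(d['conf'],2)) for d in tip_of(l,c)[:2]])
E
```

```text
pics
{'time_s': 0.0, 'tcp_pos': array([0.22624123, 0.52805764, 0.21311627]), 'orientation': array([-3.13978913e+00, -3.25255184e-05,  2.73679995e+00]), 'width': 0.09126445133001793, 'wrist_force': array([ 0.15612779,  0.62140409, -0.21334735])}
side 44.64851400718558 256.5944630638405 195.16137716160037 [[0.710002537310259, 0.36553304171145556, -0.6018986562787507, -0.27514166922734284], [-0.7041879588767159, 0.3637279284920237, -0.6097715249238407, -0.7708699213453546], [-0.003964288844041511, 0.8567891160910441, 0.5156517186647286, 0.7330966055986777], [0.0, 0.0, 0.0, 1.0]] ['frame', 'fov_y', 'cx', 'cy', 'pose', 'shot']
clevis [([256.5, 184.3], 0.68), ([248.4, 180.1], 0.46)]
park [([171.6, 167.8], 0.73), ([233.5, 187.3], 0.62)]
rail_edge [([286.0, 195.2], 0.85)]
pin [([233.7, 187.7], 0.64), ([246.1, 181.3], 0.39)]
wedge [([337.9, 297.0], 0.79), ([183.9, 220.9], 0.17)]
wedge_tip [([349.0, 286.2], 0.88)]
printer [([289.5, 198.3], 0.68), ([129.0, 181.3], 0.35)]
frame [([391.7, 222.9], 0.61), ([299.2, 179.4], 0.6)]
top 52.95721202616184 259.7019967943141 194.1547871660332 [[-0.020781669427603573, 0.9817317093794591, -0.18913215753722834, 0.3781435066751842], [-0.9989974968153277, -0.02789270960296699, -0.03501425577838356, 0.04298790487177078], [-0.03965001352473061, 0.18821489725813337, 0.9813271772847215, 0.9881701843089327], [0.0, 0.0, 0.0, 1.0]] ['frame', 'fov_y', 'cx', 'cy', 'pose', 'shot']
clevis [([257.1, 190.3], 0.65), ([340.3, 280.5], 0.27)]
park [([242.0, 211.9], 0.66)]
rail_edge [([293.7, 179.9], 0.86)]
pin [([240.0, 188.8], 0.65)]
wedge []
wedge_tip [([237.0, 281.8], 0.21)]
printer [([283.0, 163.1], 0.72)]
frame [([283.8, 143.1], 0.82)]
```

View pics/side0.png

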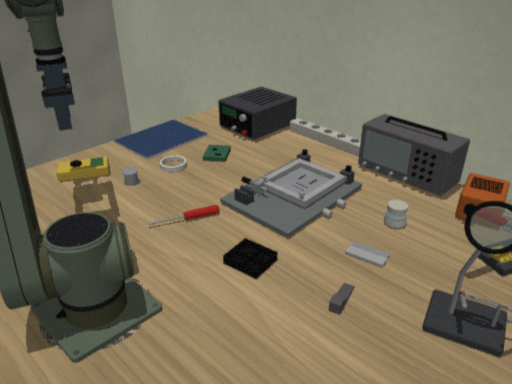

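View pics/top0.png

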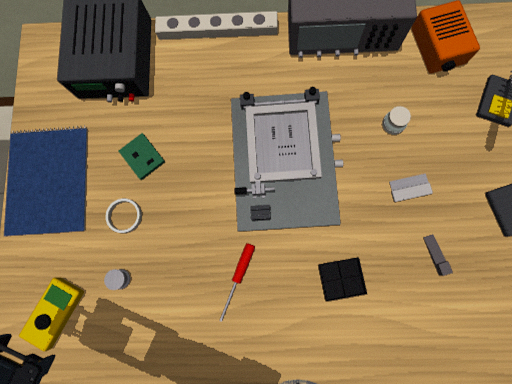

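Run:
```python
import cv2,numpy as np
t=cv2.imread('pics/top0.png');s=cv2.imread('pics/side0.png')
o=np.zeros((600,800,3),np.uint8)
def put(im,x0,x1,y0,y1,k,X,Y):
    c=cv2.resize(im[y0:y1,x0:x1],None,fx=k,fy=k,interpolation=cv2.INTER_CUBIC);o[Y:Y+c.shape[0],X:X+c.shape[1]]=c
put(t,225,345,85,235,4,0,0); put(s,320,360,275,320,7,500,0); put(t,420,455,230,275,6,500,320)
cv2.imwrite('pics/crop1.png',o)
cv2.imwrite('pics/crop2.png',cv2.resize(s[145:235,215:370],None,fx=5,fy=5,interpolation=cv2.INTER_CUBIC))
```

```text
(no output)
```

View pics/crop1.png

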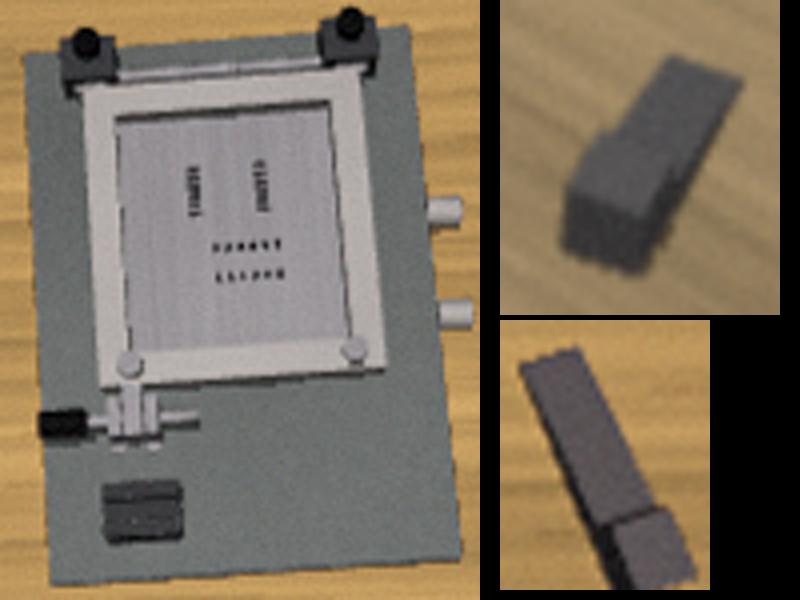

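View pics/crop2.png

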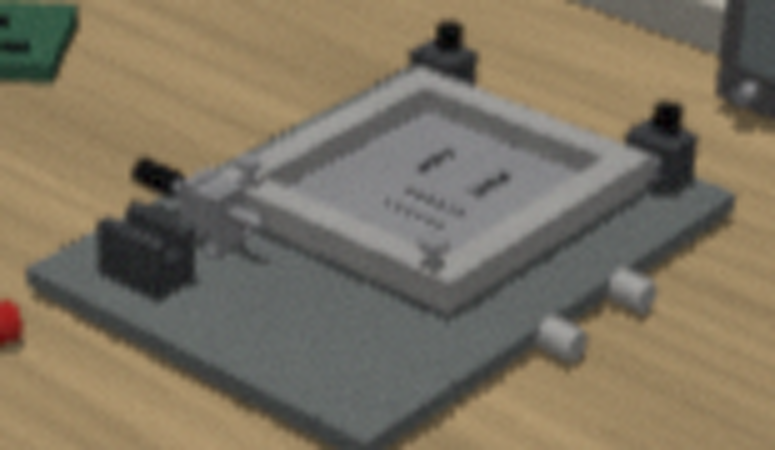

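```bash
cat > h.py <<'E'
import numpy as np
from scipy.optimize import least_squares
def proj(c,P,k=0):
    T=np.asarray(c['pose']);p=(np.atleast_2d(P)-T[:3,3])@T[:3,:3]
    f=192/np.tan(np.radians(c['fov_y'])/2);q=np.c_[p[:,0],-p[:,1]]/-p[:,2:]
    q=q*(1+k*(q**2).sum(1,keepdims=True))
    return q*f+[c['cx'],c['cy']]
def tri(obs):  # [(cam,(u,v))]
    f=lambda X:np.concatenate([proj(c,X)[0]-uv for c,uv in obs])
    r=least_squares(f,[.5,0,.05]);return r.x,r.fun
def w(p,P):
    P=np.atleast_2d(P)*1e-3;c,s=np.cos(p[3]),np.sin(p[3])
    return P@np.array([[c,s,0],[-s,c,0],[0,0,1]])+p[:3]
def pose(obs,p0,fixz=False,k=(0,0)): # [(cam,pt mm,(u,v))]
    f=lambda p:np.concatenate([proj(c,w(p,P),k[c.get('ki',0)])[0]-uv for c,P,uv in obs])
    r=least_squares(f,p0,loss='soft_l1');return r.x,f(r.x).reshape(-1,2)
E
cat > m.py <<'E'
from h import *; from plant import *
s=camera('side');t=camera('top')
C=lambda x0,y0,k,X,Y:(lambda u,v:((u-X+.5)/k-.5+x0,(v-Y+.5)/k-.5+y0))
T=C(225,85,4,0,0);S=C(215,145,5,0,0);WS=C(320,275,7,500,0);WT=C(420,230,6,500,320)
pr=[(t,(180,130,20),T(24,56)),(t,(180,-130,20),T(410,28)),(t,(-180,-130,20),T(460,556)),(t,(-180,130,20),T(50,580)),
(s,(-180,130,20),S(28,270)),(s,(-180,-130,20),S(370,440)),(s,(180,-130,20),S(735,195)),
(t,(-60,-90,46),T(385,366)),(t,(-60,90,46),T(100,386)),(s,(-60,-90,46),S(447,288)),
(t,(-82,115,45),T(62,424)),(s,(-82,115,45),S(157,177)),(t,(-123,92,56),T(102,484)),(t,(-123,45,56),T(182,481))]
np.set_printoptions(precision=4,suppress=True)
p,r=pose(pr,[.55,0,0,0]);print('printer',p);print(r.round(1).tolist())
wd=[(t,(50,13,3),WT(519,368)),(t,(50,-13,3),WT(579,348)),(t,(-20,13,28),WT(610,525)),(t,(-20,-13,28),WT(665,507)),(t,(-50,-13,28),WT(695,573)),(t,(-50,13,28),WT(636,592)),
(s,(50,13,3),WS(672,55)),(s,(50,-13,3),WS(744,80)),(s,(-20,13,28),WS(600,133)),(s,(-20,-13,28),WS(672,160)),(s,(-50,13,28),WS(568,188)),(s,(-50,-13,28),WS(640,217)),(s,(-50,-13,0),WS(640,272)),(s,(-50,13,0),WS(562,245))]
p2,r=pose(wd,[.35,-.4,0,0]);print('wedge',p2);print(r.round(1).tolist())
print('knob',tri([(t,T(62,424)),(s,S(157,177))]))
print('knob model',w(p,(-82,115,45)),'park',w(p,(-140,115,46)))
def best(l,c): 
    d=tip_of(l,c);return [x['at'] for x in d[:1]]
for l in('rail_edge','clevis','park','pin','wedge_tip','wedge'):
    a,b=best(l,s),best(l,t)
    if a and b: print(l,*tri([(s,a[0]),(t,b[0])]))
E
python3 m.py
```

```text
printer [ 0.6567  0.0145 -0.0022  0.0391]
[[-0.2, -0.5], [-0.3, -0.5], [0.5, 0.9], [-0.3, 1.5], [0.1, -0.2], [0.1, 1.0], [1.5, -0.2], [0.2, 0.6], [-0.3, 0.4], [1.4, -0.4], [-0.2, 0.2], [1.1, 0.6], [-0.5, 0.0], [-1.4, -0.5]]
wedge [ 0.4019 -0.354  -0.001   0.2793]
[[-0.5, -0.3], [-0.7, -0.1], [-0.9, 0.5], [0.1, 0.3], [-0.0, 1.4], [-0.4, 1.5], [0.3, -0.2], [0.8, -0.0], [0.4, -1.0], [1.5, -0.8], [-0.1, -0.3], [1.2, -0.2], [-0.0, 1.6], [-0.3, 1.1]]
knob (array([0.569 , 0.1264, 0.0457]), array([-0.3743,  0.4721,  0.7206, -0.0932]))
knob model [[0.5703 0.1262 0.0428]] park [[0.5123 0.1239 0.0438]]
rail_edge [0.5463 0.0125 0.1122] [ 21.6091  -3.8975 -11.4891  14.3003]
clevis [0.5686 0.0803 0.0469] [ 1.4111 -0.2137 -0.7513  0.9422]
park [0.4175 0.1921 0.0705] [ 60.7656  -0.5656 -30.1712  39.2971]
pin [0.5824 0.136  0.03  ] [ 1.5883 -0.2084 -0.8283  1.0442]
wedge_tip [ 0.4516 -0.3417 -0.0031] [ 0.8388 -0.2447 -0.6037  0.7305]
wedge [ 0.3952 -0.3578  0.0075] [ 1.9317 -0.522  -1.4153  1.7219]
```

The overview shows the printer at mid-picture (top about 285,160), the pin knob at (240,191), the parking block at (260,212) and the wedge at (438,255) with its thin end towards the rear. Both fits agree with the given sizes to about 1 px, so I turn the tool first.

>>> play_rows([
  {"gripper": 0.6,"az": 1.2},
  {"gripper": 0.6,"az": 1.2},
  {"gripper": 0.6,"az": 1.2},
  {"gripper": 0.6,"az": 1.2},
  {"gripper": 0.6,"az": 1.2},
  {"gripper": 0.6,"az": 1.2},
  {"gripper": 0.6,"az": 1.2},
  {"gripper": 0.6,"az": 1.2},
  {"gripper": 0.6,"az": 1.2},
  {"gripper": 0.6},
], grip_force=25)

```text
$.deltas[0]: bad value
```

```bash
cat > d.py <<'E'
import sys,numpy as np
from plant import sense
from h import w
PR=[.6567,.0145,0,.0391]
def delta(X,yaw):
    s=sense();o=s['orientation'];y=o[2];d=np.array(X)-s['tcp_pos']
    c,n=np.cos(y),np.sin(y)
    print('t',round(s['time_s'],2),'tcp',s['tcp_pos'].round(4),'rpy',o.round(4),'w',round(s['width'],4),'grip',round(s['grip_force'],1),'F',s['wrist_force'].round(1),'M',s['moment'].round(2))
    print('tool cm',np.round([100*(c*d[0]+n*d[1]),100*(n*d[0]-c*d[1]),-100*d[2]],2),'az',round(-np.degrees((yaw-y+np.pi)%(2*np.pi)-np.pi)/6,2))
if __name__=='__main__':
    a=[float(v) for v in sys.argv[1:5]]  # printer mm x y z, yaw offset deg of tool
    delta(w(PR,a[:3])[0],PR[3]+np.radians(a[3]))
E
python3 d.py -82 117 150 90
```

```text
t 1.6 tcp [0.2264 0.5285 0.214 ] rpy [3.1415 0.     2.7368] w 0.0912 grip 0.0 F [-0.3  0.1 -0.8] M [ 0.    0.03 -0.01]
tool cm [-47.36 -23.26   6.4 ] az 10.76
```

>>> play_rows([
  {"gripper": 0.6,"x": 0,"y": 0,"z": 0,"ax": 0,"ay": 0,"az": 1.2},
  {"gripper": 0.6,"x": 0,"y": 0,"z": 0,"ax": 0,"ay": 0,"az": 1.2},
  {"gripper": 0.6,"x": 0,"y": 0,"z": 0,"ax": 0,"ay": 0,"az": 1.2},
  {"gripper": 0.6,"x": 0,"y": 0,"z": 0,"ax": 0,"ay": 0,"az": 1.2},
  {"gripper": 0.6,"x": 0,"y": 0,"z": 0,"ax": 0,"ay": 0,"az": 1.2},
  {"gripper": 0.6,"x": 0,"y": 0,"z": 0,"ax": 0,"ay": 0,"az": 1.2},
  {"gripper": 0.6,"x": 0,"y": 0,"z": 0,"ax": 0,"ay": 0,"az": 1.2},
  {"gripper": 0.6,"x": 0,"y": 0,"z": 0,"ax": 0,"ay": 0,"az": 1.2},
  {"gripper": 0.6,"x": 0,"y": 0,"z": 0,"ax": 0,"ay": 0,"az": 1.2},
  {"gripper": 0.6,"x": 0,"y": 0,"z": 0,"ax": 0,"ay": 0,"az": 0},
], grip_force=25)

```text
time_s: 2.6
tcp_pos: [0.2265, 0.5286, 0.214]
orientation: [3.142, -0.0, 1.606]
wrist_force: [-0.0, -0.8, 0.9]
width: 0.0546
grip_force: 0.0
```

```bash
python3 d.py -82 117 150 90
```

```text
t 2.6 tcp [0.2265 0.5286 0.214 ] rpy [ 3.1416e+00 -1.0000e-04  1.6060e+00] w 0.0546 grip 0.0 F [-0.  -0.8  0.9] M [-0.1   0.03  0.02]
tool cm [-41.22  32.94   6.4 ] az -0.04
```

>>> play_rows([
  {"gripper": 0.6,"x": -3.6,"y": 2.9,"z": 0.5,"ax": 0,"ay": 0,"az": 0},
  {"gripper": 0.6,"x": -3.6,"y": 2.9,"z": 0.5,"ax": 0,"ay": 0,"az": 0},
  {"gripper": 0.6,"x": -3.6,"y": 2.9,"z": 0.5,"ax": 0,"ay": 0,"az": 0},
  {"gripper": 0.6,"x": -3.6,"y": 2.9,"z": 0.5,"ax": 0,"ay": 0,"az": 0},
  {"gripper": 0.6,"x": -3.6,"y": 2.9,"z": 0.5,"ax": 0,"ay": 0,"az": 0},
  {"gripper": 0.6,"x": -3.6,"y": 2.9,"z": 0.5,"ax": 0,"ay": 0,"az": 0},
  {"gripper": 0.6,"x": -3.6,"y": 2.9,"z": 0.5,"ax": 0,"ay": 0,"az": 0},
  {"gripper": 0.6,"x": -3.6,"y": 2.9,"z": 0.5,"ax": 0,"ay": 0,"az": 0},
  {"gripper": 0.6,"x": -3.6,"y": 2.9,"z": 0.5,"ax": 0,"ay": 0,"az": 0},
  {"gripper": 0.6,"x": -3.6,"y": 2.9,"z": 0.5,"ax": 0,"ay": 0,"az": 0},
  {"gripper": 0.6,"x": -3.6,"y": 2.9,"z": 0.5,"ax": 0,"ay": 0,"az": 0},
  {"gripper": 0.6,"x": 0,"y": 0,"z": 0,"ax": 0,"ay": 0,"az": 0},
])

```text
time_s: 3.8
tcp_pos: [0.5622, 0.1398, 0.1581]
orientation: [3.141, 0.002, 1.603]
wrist_force: [-1.2, 0.7, 0.4]
width: 0.055
grip_force: 0.0
```

```bash
python3 d.py -82 117 26 90
```

```text
t 3.8 tcp [0.5622 0.1398 0.1581] rpy [3.1405e+00 1.6000e-03 1.6033e+00] w 0.055 grip 0.0 F [-1.2  0.7  0.4] M [-0.03  0.09 -0.01]
tool cm [-1.19  0.76 13.21] az -0.06
```

>>> play_rows([
  {"gripper": 0.6,"x": -1.2,"y": 0.75,"z": 0,"ax": 0,"ay": 0,"az": -0.06},
  {"gripper": 0.6,"x": 0,"y": 0,"z": 2,"ax": 0,"ay": 0,"az": 0},
  {"gripper": 0.6,"x": 0,"y": 0,"z": 3,"ax": 0,"ay": 0,"az": 0},
  {"gripper": 0.6,"x": 0,"y": 0,"z": 2,"ax": 0,"ay": 0,"az": 0},
  {"gripper": 0.6,"x": 0,"y": 0,"z": 0,"ax": 0,"ay": 0,"az": 0},
  {"gripper": 0.6,"x": 0,"y": 0,"z": 0,"ax": 0,"ay": 0,"az": 0},
])

```text
time_s: 4.4
tcp_pos: [0.5671, 0.1328, 0.0895]
orientation: [3.141, -0.0, 1.614]
wrist_force: [0.1, 0.8, 0.4]
width: 0.0546
grip_force: 0.0
```

```bash
python3 d.py -82 117 26 90
python3 - <<'E'
from h import *; from plant import *;import cv2
from d import PR
o=[]
for n in('side','top'):
    c=camera(n);u,v=proj(c,sense()['tcp_pos'])[0];f=c['frame'][:,:,::-1].copy()
    cc=proj(c,np.array([w(PR,p)[0] for p in((-82,115,45),(-140,115,46),(-60,-20,26))]));print(n,(u,v),cc.round(1).tolist())
    k=7 if n=='top' else 6;x0,y0=int(cc[0][0])-32,int(cc[0][1])-45
    o.append(cv2.resize(f[y0:y0+75,x0:x0+65],(390,450),interpolation=cv2.INTER_CUBIC));print(x0,y0)
cv2.imwrite('pics/g1.png',np.hstack(o))
E
```

```text
t 4.4 tcp [0.5671 0.1328 0.0895] rpy [ 3.1411e+00 -2.0000e-04  1.6142e+00] w 0.0546 grip 0.0 F [0.1 0.8 0.4] M [-0.06  0.05  0.04]
tool cm [-0.48  0.29  6.35] az 0.04
side (np.float64(244.68006131703854), np.float64(166.2221871567622)) [[247.1, 180.0], [233.4, 186.8], [285.9, 198.4]]
215 134
top (np.float64(235.35076172009406), np.float64(187.9077280295147)) [[239.8, 190.6], [241.0, 213.5], [292.7, 180.2]]
207 145
```

View pics/g1.png

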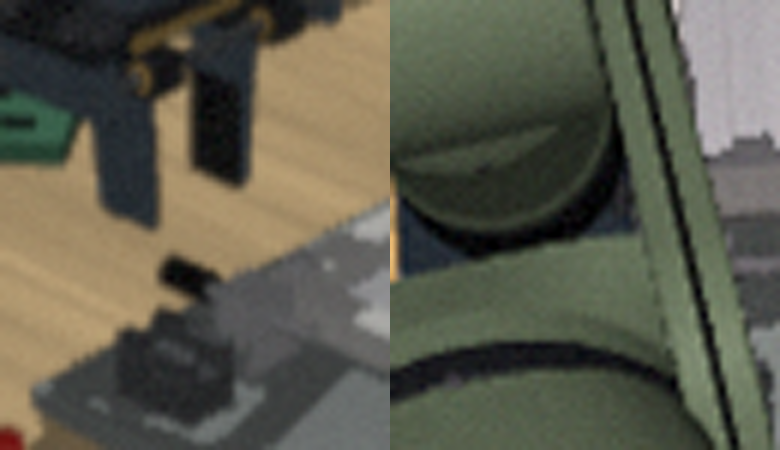

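>>> play_rows([
  {"gripper": 0.6,"x": -0.4,"y": 0.3,"z": 0.5,"ax": 0,"ay": 0,"az": 0.04},
  {"gripper": 0.6,"x": 0,"y": 0,"z": 2,"ax": 0,"ay": 0,"az": 0},
  {"gripper": 0.6,"x": 0,"y": 0,"z": 2,"ax": 0,"ay": 0,"az": 0},
  {"gripper": 0.6,"x": 0,"y": 0,"z": 1,"ax": 0,"ay": 0,"az": 0},
  {"gripper": 0.6,"x": 0,"y": 0,"z": 0.4,"ax": 0,"ay": 0,"az": 0},
  {"gripper": 0.6,"x": 0,"y": 0,"z": 0.2,"ax": 0,"ay": 0,"az": 0},
  {"gripper": 0.6,"x": 0,"y": 0,"z": 0,"ax": 0,"ay": 0,"az": 0},
  {"gripper": 0.6,"x": 0,"y": 0,"z": 0,"ax": 0,"ay": 0,"az": 0},
])

```text
time_s: 5.3
tcp_pos: [0.5708, 0.1285, 0.0287]
orientation: [3.14, -0.0, 1.608]
wrist_force: [0.6, -0.7, 0.4]
width: 0.0546
grip_force: 0.0
```

```bash
python3 d.py -82 117 26 90
```

```text
t 5.3 tcp [0.5708 0.1285 0.0287] rpy [ 3.1401e+00 -3.0000e-04  1.6079e+00] w 0.0546 grip 0.0 F [ 0.6 -0.7  0.4] M [-0.12  0.03  0.  ]
tool cm [-0.02 -0.06  0.27] az -0.02
```

>>> play_rows([
  {"gripper": 0.4,"x": 0,"y": 0,"z": 0.2,"ax": 0,"ay": 0,"az": 0},
  {"gripper": 0.25,"x": 0,"y": 0,"z": 0,"ax": 0,"ay": 0,"az": 0},
  {"gripper": 0.2,"x": 0,"y": 0,"z": 0,"ax": 0,"ay": 0,"az": 0},
  {"gripper": 0.1,"x": 0,"y": 0,"z": 0,"ax": 0,"ay": 0,"az": 0},
  {"gripper": 0.1,"x": 0,"y": 0,"z": 0,"ax": 0,"ay": 0,"az": 0},
  {"gripper": 0.1,"x": 0,"y": 0,"z": 0,"ax": 0,"ay": 0,"az": 0},
], grip_force=15)

```text
time_s: 5.9
tcp_pos: [0.5703, 0.1284, 0.026]
orientation: [3.141, -0.0, 1.608]
wrist_force: [-0.2, 0.9, 0.6]
width: 0.0177
grip_force: 15.0
```

```bash
python3 d.py -82 117 26 90
```

```text
t 5.9 tcp [0.5703 0.1284 0.026 ] rpy [ 3.1415e+00 -1.0000e-04  1.6079e+00] w 0.0177 grip 15.0 F [-0.2  0.9  0.6] M [-0.1   0.04  0.02]
tool cm [-0.02 -0.01 -0.  ] az -0.02
```

>>> play_rows([
  {"gripper": 0.1,"x": 0,"y": 0,"z": 0,"ax": 0,"ay": 0,"az": 0},
  {"gripper": 0.1,"x": 0.3,"y": 0,"z": 0,"ax": 0,"ay": 0,"az": 0},
  {"gripper": 0.1,"x": 0.5,"y": 0,"z": 0,"ax": 0,"ay": 0,"az": 0},
  {"gripper": 0.1,"x": 0.6,"y": 0,"z": 0,"ax": 0,"ay": 0,"az": 0},
  {"gripper": 0.1,"x": 0.6,"y": 0,"z": 0,"ax": 0,"ay": 0,"az": 0},
], grip_force=25)

```text
time_s: 6.4
tcp_pos: [0.5694, 0.149, 0.0259]
orientation: [3.142, -0.0, 1.608]
wrist_force: [-0.3, 0.1, 0.3]
width: 0.0172
grip_force: 25.0
```

```bash
python3 d.py -82 187 26 90
```

```text
t 6.4 tcp [0.5694 0.149  0.0259] rpy [ 3.1415e+00 -2.0000e-04  1.6080e+00] w 0.0172 grip 25.0 F [-0.3  0.1  0.3] M [-0.12  0.05  0.06]
tool cm [ 4.92 -0.02 -0.01] az -0.02
```

>>> play_rows([
  {"gripper": 0.1,"x": 0.7,"y": 0,"z": 0,"ax": 0,"ay": 0,"az": 0},
  {"gripper": 0.1,"x": 0.8,"y": 0,"z": 0,"ax": 0,"ay": 0,"az": 0},
  {"gripper": 0.1,"x": 0.8,"y": 0,"z": 0,"ax": 0,"ay": 0,"az": 0},
  {"gripper": 0.1,"x": 0.8,"y": 0,"z": 0,"ax": 0,"ay": 0,"az": 0},
  {"gripper": 0.1,"x": 0.8,"y": 0,"z": 0,"ax": 0,"ay": 0,"az": 0},
  {"gripper": 0.1,"x": 0.8,"y": 0,"z": 0,"ax": 0,"ay": 0,"az": 0},
  {"gripper": 0.1,"x": 0.5,"y": 0,"z": 0,"ax": 0,"ay": 0,"az": 0},
  {"gripper": 0.1,"x": 0,"y": 0,"z": 0,"ax": 0,"ay": 0,"az": 0},
  {"gripper": 0.1,"x": 0,"y": 0,"z": 0,"ax": 0,"ay": 0,"az": 0},
])

```text
time_s: 7.3
tcp_pos: [0.5675, 0.2003, 0.0259]
orientation: [-3.141, 0.0, 1.608]
wrist_force: [0.7, 0.3, -0.7]
width: 0.0171
grip_force: 25.0
```

```bash
python3 d.py -82 187 26 90
python3 - <<'E'
from h import *; from plant import *;import cv2
c=camera('side');f=c['frame'][:,:,::-1]
cv2.imwrite('pics/g2.png',cv2.resize(f[120:240,190:310],None,fx=5,fy=5,interpolation=cv2.INTER_CUBIC))
E
```

```text
t 7.3 tcp [0.5675 0.2003 0.0259] rpy [-3.1415e+00  1.0000e-04  1.6082e+00] w 0.0171 grip 25.0 F [ 0.7  0.3 -0.7] M [-0.07  0.02 -0.01]
tool cm [-0.21 -0.01 -0.01] az -0.02
```

View pics/g2.png

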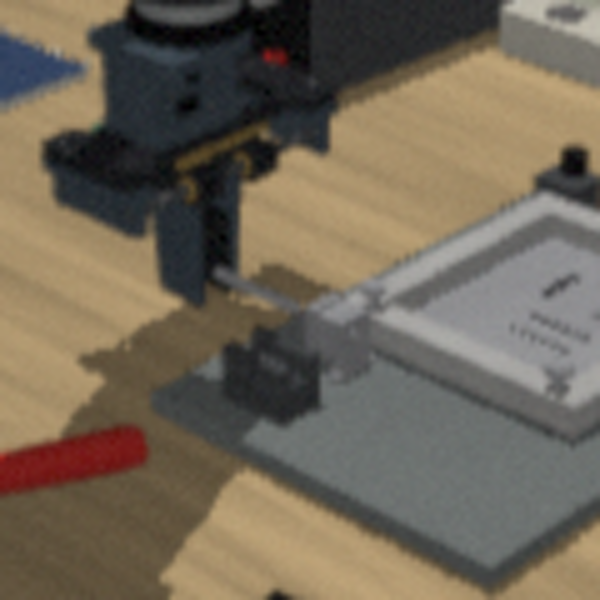

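```bash
python3 - <<'E'
from h import *; from plant import *;from d import PR
c=camera('side')
for p in((-82,172,45),(-82,110,45),(-82,102.5,45),(-82,95,45),(-82,85.5,46),(-94,85.5,58)):print(p,((proj(c,w(PR,p))[0]-[190,120]+.5)*5).round())
E
python3 d.py -140 187 58 90
```

```text
(-82, 172, 45) [221. 272.]
(-82, 110, 45) [294. 305.]
(-82, 102.5, 45) [303. 309.]
(-82, 95, 45) [312. 313.]
(-82, 85.5, 46) [323. 317.]
(-94, 85.5, 58) [309. 307.]
t 7.4 tcp [0.5675 0.2    0.0259] rpy [-3.1415e+00  1.0000e-04  1.6076e+00] w 0.0172 grip 25.0 F [ 0.2  0.3 -0.8] M [0.   0.02 0.02]
tool cm [-0.2  -5.81 -3.21] az -0.02
```

>>> play_rows([
  {"gripper": 0.1,"x": 0,"y": 0,"z": -1.2,"ax": 0,"ay": 0,"az": 0},
  {"gripper": 0.1,"x": 0,"y": 0,"z": -1.2,"ax": 0,"ay": 0,"az": 0},
  {"gripper": 0.1,"x": 0,"y": 0,"z": -0.8,"ax": 0,"ay": 0,"az": 0},
  {"gripper": 0.1,"x": 0,"y": -1.5,"z": 0,"ax": 0,"ay": 0,"az": 0},
  {"gripper": 0.1,"x": 0,"y": -2,"z": 0,"ax": 0,"ay": 0,"az": 0},
  {"gripper": 0.1,"x": 0,"y": -1.5,"z": 0,"ax": 0,"ay": 0,"az": 0},
  {"gripper": 0.1,"x": 0,"y": -0.8,"z": 0,"ax": 0,"ay": 0,"az": -0.02},
  {"gripper": 0.1,"x": -1.5,"y": 0,"z": 0,"ax": 0,"ay": 0,"az": 0},
  {"gripper": 0.1,"x": -2,"y": 0,"z": 0,"ax": 0,"ay": 0,"az": 0},
  {"gripper": 0.1,"x": -2,"y": 0,"z": 0,"ax": 0,"ay": 0,"az": 0},
  {"gripper": 0.1,"x": -1.7,"y": 0,"z": 0,"ax": 0,"ay": 0,"az": 0},
  {"gripper": 0.1,"x": 0,"y": 0,"z": 0,"ax": 0,"ay": 0,"az": 0},
])

```text
time_s: 8.6
tcp_pos: [0.5133, 0.124, 0.0583]
orientation: [3.141, 0.0, 1.607]
wrist_force: [0.3, 1.1, 0.5]
width: 0.0173
grip_force: 25.0
```

```bash
python3 d.py -140 117 27 90;  python3 - <<'E'
from h import *; from plant import *;from d import PR;import cv2
c=camera('side');f=c['frame'][:,:,::-1]
cv2.imwrite('pics/g3.png',cv2.resize(f[140:220,190:300],None,fx=7,fy=7,interpolation=cv2.INTER_CUBIC))
for p in((-140,100,79),(-140,30.5,79),(-140,92,42),(-140,45,42)):print(p,((proj(c,w(PR,p))[0]-[190,140]+.5)*7).round())
E
```

```text
t 8.6 tcp [0.5133 0.124  0.0583] rpy [3.1406e+00 4.0000e-04 1.6074e+00] w 0.0173 grip 25.0 F [0.3 1.1 0.5] M [-0.05  0.06 -0.02]
tool cm [ 0.2  -0.1   3.13] az -0.02
(-140, 100, 79) [330. 274.]
(-140, 30.5, 79) [453. 331.]
(-140, 92, 42) [346. 358.]
(-140, 45, 42) [428. 398.]
```

View pics/g3.png

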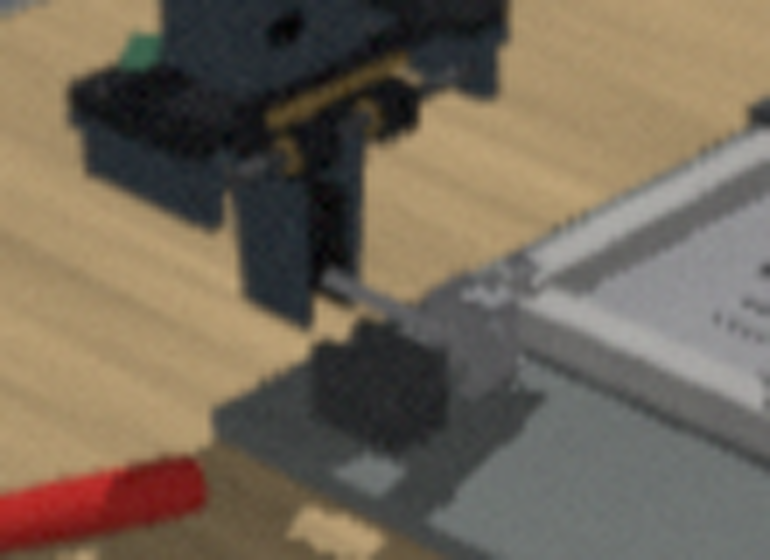

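>>> play_rows([
  {"gripper": 0.1,"x": 0.1,"y": -0.1,"z": 0.8,"ax": 0,"ay": 0,"az": -0.02},
  {"gripper": 0.1,"x": 0,"y": 0,"z": 0.6,"ax": 0,"ay": 0,"az": 0},
  {"gripper": 0.1,"x": 0,"y": 0,"z": 0,"ax": 0,"ay": 0,"az": 0},
  {"gripper": 0.1,"x": 0,"y": 0,"z": 0,"ax": 0,"ay": 0,"az": 0},
])

```text
time_s: 9.05
tcp_pos: [0.5111, 0.1276, 0.0435]
orientation: [-3.141, 0.0, 1.613]
wrist_force: [-0.7, -0.6, -1.0]
width: 0.0172
grip_force: 25.0
```

```bash
python3 d.py -140 117 27 90
```

```text
t 9.05 tcp [0.5111 0.1276 0.0435] rpy [-3.1408  0.      1.613 ] w 0.0172 grip 25.0 F [-0.7 -0.6 -1. ] M [-0.04  0.01 -0.02]
tool cm [-0.17  0.1   1.65] az 0.03
```

>>> play_rows([
  {"gripper": 0.1,"x": -0.15,"y": 0.1,"z": 0,"ax": 0,"ay": 0,"az": 0.02},
  {"gripper": 0.1,"x": 0,"y": 0,"z": 0.4,"ax": 0,"ay": 0,"az": 0},
  {"gripper": 0.1,"x": 0,"y": 0,"z": 0.4,"ax": 0,"ay": 0,"az": 0},
  {"gripper": 0.1,"x": 0,"y": 0,"z": 0.4,"ax": 0,"ay": 0,"az": 0},
  {"gripper": 0.1,"x": 0,"y": 0,"z": 0.3,"ax": 0,"ay": 0,"az": 0},
  {"gripper": 0.1,"x": 0,"y": 0,"z": 0,"ax": 0,"ay": 0,"az": 0},
  {"gripper": 0.1,"x": 0,"y": 0,"z": 0,"ax": 0,"ay": 0,"az": 0},
])

```text
time_s: 9.75
tcp_pos: [0.5124, 0.1257, 0.0289]
orientation: [-3.141, -0.0, 1.61]
wrist_force: [-0.3, -0.8, -0.5]
width: 0.0175
grip_force: 25.0
```

```bash
python3 d.py -140 117 27 90
```

```text
t 9.75 tcp [0.5124 0.1257 0.0289] rpy [-3.1415e+00 -1.0000e-04  1.6100e+00] w 0.0175 grip 25.0 F [-0.3 -0.8 -0.5] M [-0.03  0.04 -0.01]
tool cm [ 0.02 -0.02  0.19] az 0.0
```

>>> play_rows([
  {"gripper": 0.1,"x": 0,"y": 0,"z": 0.2,"ax": 0,"ay": 0,"az": 0},
  {"gripper": 0.1,"x": 0,"y": 0,"z": 0,"ax": 0,"ay": 0,"az": 0},
  {"gripper": 0.1,"x": 0,"y": 0,"z": 0,"ax": 0,"ay": 0,"az": 0},
  {"gripper": 0.3,"x": 0,"y": 0,"z": 0,"ax": 0,"ay": 0,"az": 0},
  {"gripper": 0.45,"x": 0,"y": 0,"z": 0,"ax": 0,"ay": 0,"az": 0},
  {"gripper": 0.45,"x": 0,"y": 0,"z": 0,"ax": 0,"ay": 0,"az": 0},
  {"gripper": 0.45,"x": 0,"y": 0,"z": 0,"ax": 0,"ay": 0,"az": 0},
  {"gripper": 0.45,"x": 0,"y": 0,"z": -2,"ax": 0,"ay": 0,"az": 0},
  {"gripper": 0.45,"x": 0,"y": 0,"z": -4,"ax": 0,"ay": 0,"az": 0},
  {"gripper": 0.45,"x": 0,"y": 0,"z": -4,"ax": 0,"ay": 0,"az": 0},
  {"gripper": 0.45,"x": 0,"y": 0,"z": -3,"ax": 0,"ay": 0,"az": 0},
  {"gripper": 0.45,"x": 0,"y": 0,"z": 0,"ax": 0,"ay": 0,"az": 0},
])

```text
time_s: 10.95
tcp_pos: [0.5153, 0.1264, 0.1615]
orientation: [3.132, -0.002, 1.61]
wrist_force: [0.2, -0.4, 0.6]
width: 0.0409
grip_force: 0.0
```

Run:
```python
from d import *
from h import w
p2=[.4019,-.354,0,.2793]
delta(list(w(p2,(-34,0,150))[0]),p2[3])
```

```text
t 10.95 tcp [0.5153 0.1264 0.1615] rpy [ 3.1318e+00 -1.9000e-03  1.6100e+00] w 0.0409 grip 0.0 F [ 0.2 -0.4  0.6] M [-0.04  0.06  0.04]
tool cm [-48.36 -16.51   1.15] az 12.71
```

>>> play_rows([
  {"gripper": 0.6,"x": 0,"y": 0,"z": 0,"ax": 0,"ay": 0,"az": 1.27},
  {"gripper": 0.6,"x": 0,"y": 0,"z": 0,"ax": 0,"ay": 0,"az": 1.27},
  {"gripper": 0.6,"x": 0,"y": 0,"z": 0,"ax": 0,"ay": 0,"az": 1.27},
  {"gripper": 0.6,"x": 0,"y": 0,"z": 0,"ax": 0,"ay": 0,"az": 1.27},
  {"gripper": 0.6,"x": 0,"y": 0,"z": 0,"ax": 0,"ay": 0,"az": 1.27},
  {"gripper": 0.6,"x": 0,"y": 0,"z": 0,"ax": 0,"ay": 0,"az": 1.27},
  {"gripper": 0.6,"x": 0,"y": 0,"z": 0,"ax": 0,"ay": 0,"az": 1.27},
  {"gripper": 0.6,"x": 0,"y": 0,"z": 0,"ax": 0,"ay": 0,"az": 1.27},
  {"gripper": 0.6,"x": 0,"y": 0,"z": 0,"ax": 0,"ay": 0,"az": 1.27},
  {"gripper": 0.6,"x": 0,"y": 0,"z": 0,"ax": 0,"ay": 0,"az": 1.27},
  {"gripper": 0.6,"x": 0,"y": 0,"z": 0,"ax": 0,"ay": 0,"az": 0},
  {"gripper": 0.6,"x": 0,"y": 0,"z": 0,"ax": 0,"ay": 0,"az": 0},
])

```text
time_s: 12.15
tcp_pos: [0.5119, 0.1256, 0.1562]
orientation: [-3.141, 0.001, 0.283]
wrist_force: [-0.7, 0.4, -0.1]
width: 0.0547
grip_force: 0.0
```

```bash
cat > dw.py <<'E'
from d import *
from h import w
p2=[.4019,-.354,0,.2793]
delta(list(w(p2,(float(sys.argv[1]),0,float(sys.argv[2])))[0]),p2[3])
E
python3 dw.py -34 150;  python3 - <<'E'
from h import *; from plant import *;from d import PR;import cv2
o=[]
for n in ('side','top'):
    c=camera(n);f=c['frame'][:,:,::-1]
    x,y=proj(c,w(PR,(-140,90,46)))[0];x0,y0=int(x)-28,int(y)-28
    o.append(cv2.resize(f[y0:y0+56,x0:x0+56],None,fx=7,fy=7,interpolation=cv2.INTER_CUBIC))
    for p in((-140,115,46),(-140,30.5,46)):print(n,p,((proj(c,w(PR,p))[0]-[x0,y0]+.5)*7).round())
cv2.imwrite('pics/g4.png',np.hstack(o))
E
```

```text
t 12.15 tcp [0.5119 0.1256 0.1562] rpy [-3.1414e+00  1.5000e-03  2.8290e-01] w 0.0547 grip 0.0 F [-0.7  0.4 -0.1] M [-0.04  0.15 -0.05]
tool cm [-27.35  42.97   0.62] az 0.03
side (-140, 115, 46) [160. 184.]
side (-140, 30.5, 46) [307. 255.]
top (-140, 115, 46) [129. 210.]
top (-140, 30.5, 46) [368. 195.]
```

View pics/g4.png

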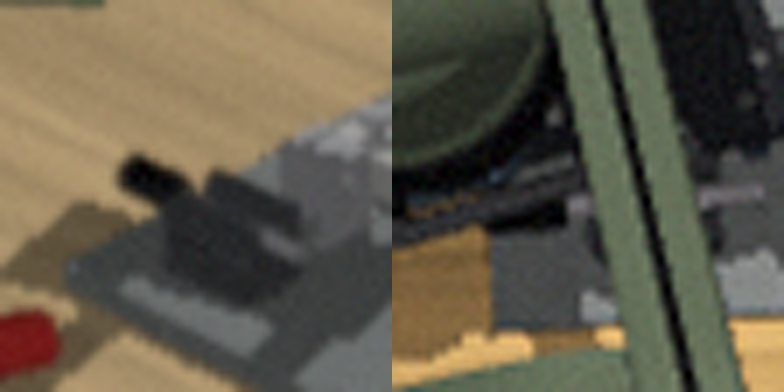

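>>> play_rows([
  {"gripper": 0.6,"x": -1.4,"y": 2,"z": 0,"ax": 0,"ay": 0,"az": 0},
  {"gripper": 0.6,"x": -2.6,"y": 4.1,"z": 0,"ax": 0,"ay": 0,"az": 0},
  {"gripper": 0.6,"x": -2.6,"y": 4.1,"z": 0,"ax": 0,"ay": 0,"az": 0},
  {"gripper": 0.6,"x": -2.6,"y": 4.1,"z": 0,"ax": 0,"ay": 0,"az": 0},
  {"gripper": 0.6,"x": -2.6,"y": 4.1,"z": 0,"ax": 0,"ay": 0,"az": 0},
  {"gripper": 0.6,"x": -2.6,"y": 4.1,"z": 0,"ax": 0,"ay": 0,"az": 0},
  {"gripper": 0.6,"x": -2.6,"y": 4.1,"z": 0,"ax": 0,"ay": 0,"az": 0},
  {"gripper": 0.6,"x": -2.6,"y": 4.1,"z": 0,"ax": 0,"ay": 0,"az": 0},
  {"gripper": 0.6,"x": -2.6,"y": 4.1,"z": 0,"ax": 0,"ay": 0,"az": 0},
  {"gripper": 0.6,"x": -2.6,"y": 4.1,"z": 0,"ax": 0,"ay": 0,"az": 0},
  {"gripper": 0.6,"x": -2.5,"y": 4.1,"z": 0,"ax": 0,"ay": 0,"az": 0},
  {"gripper": 0.6,"x": 0,"y": 0,"z": 0,"ax": 0,"ay": 0,"az": 0},
])

```text
time_s: 13.45
tcp_pos: [0.3677, -0.3682, 0.1568]
orientation: [3.139, 0.0, 0.276]
wrist_force: [0.8, 1.1, -0.5]
width: 0.0545
grip_force: 0.0
```

>>> play_rows([
  {"gripper": 0.6,"x": 0,"y": 0,"z": 0,"ax": 0,"ay": 0,"az": 0},
  {"gripper": 0.6,"x": 0,"y": 0,"z": 0,"ax": 0,"ay": 0,"az": 0},
])

```text
time_s: 13.65
tcp_pos: [0.3689, -0.3619, 0.1567]
orientation: [-3.14, 0.0, 0.281]
wrist_force: [-0.4, 0.3, -1.1]
width: 0.0551
grip_force: 0.0
```

```bash
python3 dw.py -34 4
```

```text
t 13.65 tcp [ 0.3689 -0.3619  0.1567] rpy [-3.1403e+00  1.0000e-04  2.8120e-01] w 0.0551 grip 0.0 F [-0.4  0.3 -1.1] M [-0.03  0.14  0.01]
tool cm [-1.000e-02  1.500e-01  1.527e+01] az 0.02
```

>>> play_rows([
  {"gripper": 0.6,"x": 0,"y": 0.15,"z": 2,"ax": 0,"ay": 0,"az": 0.02},
  {"gripper": 0.6,"x": 0,"y": 0,"z": 4,"ax": 0,"ay": 0,"az": 0},
  {"gripper": 0.6,"x": 0,"y": 0,"z": 4,"ax": 0,"ay": 0,"az": 0},
  {"gripper": 0.6,"x": 0,"y": 0,"z": 3,"ax": 0,"ay": 0,"az": 0},
  {"gripper": 0.6,"x": 0,"y": 0,"z": 1.2,"ax": 0,"ay": 0,"az": 0},
  {"gripper": 0.6,"x": 0,"y": 0,"z": 0.6,"ax": 0,"ay": 0,"az": 0},
  {"gripper": 0.6,"x": 0,"y": 0,"z": 0.2,"ax": 0,"ay": 0,"az": 0},
  {"gripper": 0.6,"x": 0,"y": 0,"z": 0,"ax": 0,"ay": 0,"az": 0},
  {"gripper": 0.6,"x": 0,"y": 0,"z": 0,"ax": 0,"ay": 0,"az": 0},
])

```text
time_s: 14.55
tcp_pos: [0.3701, -0.365, 0.0082]
orientation: [3.139, -0.001, 0.278]
wrist_force: [-0.3, 0.7, -0.1]
width: 0.0546
grip_force: 0.0
```

```bash
python3 dw.py -34 4;python3 - <<'E'
from h import *; from plant import *;from d import PR;import cv2
c=camera('side');f=c['frame'][:,:,::-1]
cv2.imwrite('pics/g5.png',cv2.resize(f[235:325,290:380],None,fx=6,fy=6,interpolation=cv2.INTER_CUBIC))
E
```

```text
t 14.55 tcp [ 0.3701 -0.365   0.0082] rpy [ 3.1393e+00 -1.3000e-03  2.7820e-01] w 0.0546 grip 0.0 F [-0.3  0.7 -0.1] M [-0.06  0.16  0.02]
tool cm [-0.04 -0.18  0.42] az -0.01
```

View pics/g5.png

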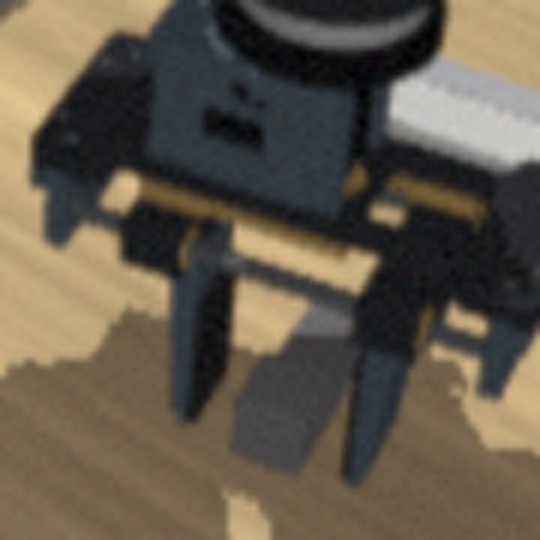

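>>> play_rows([
  {"gripper": 0.6,"x": 0,"y": -0.1,"z": 0.4,"ax": 0,"ay": 0,"az": 0},
  {"gripper": 0.45,"x": 0,"y": 0,"z": 0,"ax": 0,"ay": 0,"az": 0},
  {"gripper": 0.35,"x": 0,"y": 0,"z": 0,"ax": 0,"ay": 0,"az": 0},
  {"gripper": 0.3,"x": 0,"y": 0,"z": 0,"ax": 0,"ay": 0,"az": 0},
  {"gripper": 0.2,"x": 0,"y": 0,"z": 0,"ax": 0,"ay": 0,"az": 0},
  {"gripper": 0.2,"x": 0,"y": 0,"z": 0,"ax": 0,"ay": 0,"az": 0},
  {"gripper": 0.2,"x": 0,"y": 0,"z": 0,"ax": 0,"ay": 0,"az": 0},
  {"gripper": 0.2,"x": 0,"y": 0,"z": 0,"ax": 0,"ay": 0,"az": 0},
], grip_force=25)

```text
time_s: 15.4
tcp_pos: [0.3691, -0.3635, 0.0029]
orientation: [3.141, -0.0, 0.278]
wrist_force: [-0.1, -0.3, 0.2]
width: 0.0259
grip_force: 25.0
```

```bash
python3 dw.py -34 4
```

```text
t 15.4 tcp [ 0.3691 -0.3635  0.0029] rpy [ 3.1415e+00 -1.0000e-04  2.7800e-01] w 0.0259 grip 25.0 F [-0.1 -0.3  0.2] M [-0.1   0.21 -0.05]
tool cm [ 0.02 -0.01 -0.11] az -0.01
```

>>> play_rows([
  {"gripper": 0.2,"x": 0,"y": 0,"z": -0.3,"ax": 0,"ay": 0,"az": 0},
  {"gripper": 0.2,"x": 0,"y": 0,"z": -1.5,"ax": 0,"ay": 0,"az": 0},
  {"gripper": 0.2,"x": 0,"y": 0,"z": -3,"ax": 0,"ay": 0,"az": 0},
  {"gripper": 0.2,"x": 0,"y": 0,"z": -3,"ax": 0,"ay": 0,"az": 0},
  {"gripper": 0.2,"x": 0,"y": 0,"z": -2,"ax": 0,"ay": 0,"az": 0},
  {"gripper": 0.2,"x": 0,"y": 0,"z": 0,"ax": 0,"ay": 0,"az": 0.8},
  {"gripper": 0.2,"x": 0,"y": 0,"z": 0,"ax": 0,"ay": 0,"az": 0.8},
  {"gripper": 0.2,"x": 0,"y": 0,"z": 0,"ax": 0,"ay": 0,"az": 0.68},
  {"gripper": 0.2,"x": 0,"y": 0,"z": 0,"ax": 0,"ay": 0,"az": 0},
  {"gripper": 0.2,"x": 0,"y": 0,"z": 0,"ax": 0,"ay": 0,"az": 0},
], grip_force=40)

```text
time_s: 16.4
tcp_pos: [0.369, -0.3633, 0.1009]
orientation: [-3.141, 0.0, 0.041]
wrist_force: [0.3, -0.1, -1.6]
width: 0.0256
grip_force: 40.0
```

```bash
python3 d.py -154 -20 60 0
```

```text
t 16.4 tcp [ 0.369  -0.3633  0.1009] rpy [-3.1413e+00  1.0000e-04  4.0800e-02] w 0.0256 grip 40.0 F [ 0.3 -0.1 -1.6] M [-0.06  0.16 -0.01]
tool cm [ 14.89 -34.6    4.09] az 0.02
```

>>> play_rows([
  {"gripper": 0.2,"x": 0.7,"y": -1.6,"z": 0,"ax": 0,"ay": 0,"az": 0.02},
  {"gripper": 0.2,"x": 1.6,"y": -3.7,"z": 0,"ax": 0,"ay": 0,"az": 0},
  {"gripper": 0.2,"x": 1.6,"y": -3.7,"z": 0,"ax": 0,"ay": 0,"az": 0},
  {"gripper": 0.2,"x": 1.6,"y": -3.7,"z": 0,"ax": 0,"ay": 0,"az": 0},
  {"gripper": 0.2,"x": 1.6,"y": -3.7,"z": 0,"ax": 0,"ay": 0,"az": 0},
  {"gripper": 0.2,"x": 1.6,"y": -3.7,"z": 0,"ax": 0,"ay": 0,"az": 0},
  {"gripper": 0.2,"x": 1.6,"y": -3.7,"z": 0,"ax": 0,"ay": 0,"az": 0},
  {"gripper": 0.2,"x": 1.6,"y": -3.7,"z": 0,"ax": 0,"ay": 0,"az": 0},
  {"gripper": 0.2,"x": 1.6,"y": -3.7,"z": 0,"ax": 0,"ay": 0,"az": 0},
  {"gripper": 0.2,"x": 1.4,"y": -3.4,"z": 0,"ax": 0,"ay": 0,"az": 0},
  {"gripper": 0.2,"x": 0,"y": 0,"z": 0,"ax": 0,"ay": 0,"az": 0},
  {"gripper": 0.2,"x": 0,"y": 0,"z": 0,"ax": 0,"ay": 0,"az": 0},
])

```text
time_s: 17.6
tcp_pos: [0.5049, -0.0116, 0.1007]
orientation: [3.141, 0.001, 0.04]
wrist_force: [0.3, 0.2, -0.5]
width: 0.0258
grip_force: 40.0
```

>>> play_rows([
  {"gripper": 0.2,"x": 0,"y": 0,"z": 2,"ax": 0,"ay": 0,"az": 0},
  {"gripper": 0.2,"x": 0,"y": 0,"z": 1.5,"ax": 0,"ay": 0,"az": 0},
  {"gripper": 0.2,"x": 0,"y": 0,"z": 0,"ax": 0,"ay": 0,"az": 0},
  {"gripper": 0.2,"x": 0,"y": 0,"z": 0,"ax": 0,"ay": 0,"az": 0},
])

```text
time_s: 18.0
tcp_pos: [0.5048, -0.0131, 0.0661]
orientation: [3.142, 0.0, 0.036]
wrist_force: [0.6, 1.2, -1.2]
width: 0.026
grip_force: 40.0
```

```bash
python3 d.py -154 -20 23 0
python3 - <<'E'
from h import *; from plant import *;from d import PR;import cv2
c=camera('side');f=c['frame'][:,:,::-1]
cv2.imwrite('pics/g6.png',cv2.resize(f[130:230,220:340],None,fx=6,fy=6,interpolation=cv2.INTER_CUBIC))
s=sense();y=s['orientation'][2];R=np.array([np.cos(y),np.sin(y),0])
b=s['tcp_pos']+[0,0,-.003]
print('tip pred',((proj(c,b+R*.084)[0]-[220,130]+.5)*6).round(), [(np.round((np.array(d['at'])-[220,130]+.5)*6),round(d['conf'],2)) for l in('wedge_tip','rail_edge') for d in tip_of(l,c)[:2]])
for p in((-60,-20,26),(-60,-90,26),(-180,-130,20)):print(p,((proj(c,w(PR,p))[0]-[220,130]+.5)*6).round())
E
```

```text
t 18.0 tcp [ 0.5048 -0.0131  0.0661] rpy [3.1415e+00 5.0000e-04 3.6000e-02] w 0.026 grip 40.0 F [ 0.6  1.2 -1.2] M [-0.08  0.17 -0.05]
tool cm [-0.12 -0.17  4.31] az -0.03
tip pred [393. 354.] [(array([382., 364.]), 0.51), (array([402., 411.]), 0.94)]
(-60, -20, 26) [399. 413.]
(-60, -90, 26) [513. 466.]
(-180, -130, 20) [415. 620.]
```

View pics/g6.png

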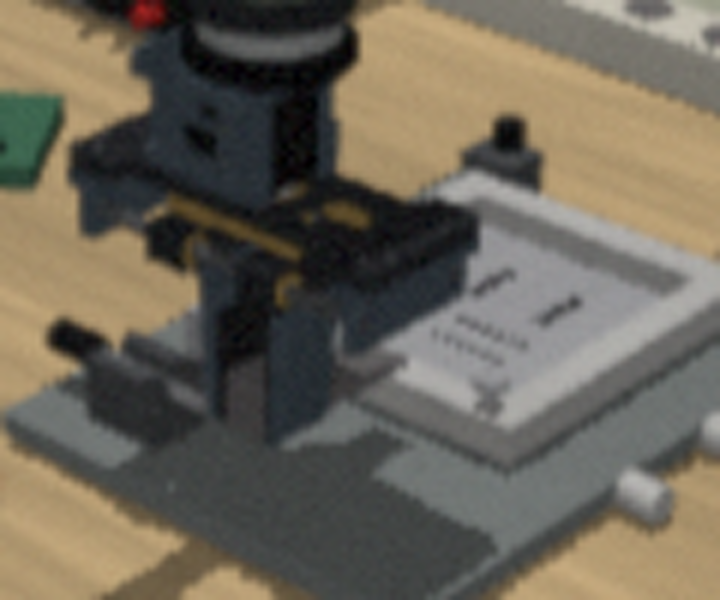

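>>> play_rows([
  {"gripper": 0.2,"x": -0.1,"y": -0.1,"z": 1,"ax": 0,"ay": 0,"az": -0.02},
  {"gripper": 0.2,"x": 0,"y": 0,"z": 1.5,"ax": 0,"ay": 0,"az": 0},
  {"gripper": 0.2,"x": 0,"y": 0,"z": 0.8,"ax": 0,"ay": 0,"az": 0},
  {"gripper": 0.2,"x": 0,"y": 0,"z": 0.5,"ax": 0,"ay": 0,"az": 0},
  {"gripper": 0.2,"x": 0,"y": 0,"z": 0,"ax": 0,"ay": 0,"az": 0},
  {"gripper": 0.2,"x": 0,"y": 0,"z": 0,"ax": 0,"ay": 0,"az": 0},
  {"gripper": 0.2,"x": 0,"y": 0,"z": 0,"ax": 0,"ay": 0,"az": 0},
])

```text
time_s: 18.85
tcp_pos: [0.5045, -0.0112, 0.0284]
orientation: [3.142, -0.001, 0.039]
wrist_force: [-0.1, -0.5, -1.1]
width: 0.0259
grip_force: 40.0
```

```bash
python3 d.py -154 -20 23 0
```

```text
t 18.85 tcp [ 0.5045 -0.0112  0.0284] rpy [ 3.1416e+00 -1.1000e-03  3.9300e-02] w 0.0259 grip 40.0 F [-0.1 -0.5 -1.1] M [-0.04  0.18 -0.02]
tool cm [-0.09  0.03  0.54] az 0.0
```

Now lower in small steps until the deck pushes back.

>>> play_rows([
  {"gripper": 0.2,"x": 0,"y": 0,"z": 0.3,"ax": 0,"ay": 0,"az": 0},
  {"gripper": 0.2,"x": 0,"y": 0,"z": 0.15,"ax": 0,"ay": 0,"az": 0},
  {"gripper": 0.2,"x": 0,"y": 0,"z": 0,"ax": 0,"ay": 0,"az": 0},
  {"gripper": 0.2,"x": 0,"y": 0,"z": 0,"ax": 0,"ay": 0,"az": 0},
])

```text
time_s: 19.25
tcp_pos: [0.504, -0.0112, 0.0234]
orientation: [-3.142, -0.0, 0.039]
wrist_force: [-0.2, 0.9, -0.7]
width: 0.0254
grip_force: 40.0
```

>>> play_rows([
  {"gripper": 0.2,"x": 0,"y": 0,"z": 0.1,"ax": 0,"ay": 0,"az": 0},
  {"gripper": 0.2,"x": 0,"y": 0,"z": 0,"ax": 0,"ay": 0,"az": 0},
  {"gripper": 0.2,"x": 0,"y": 0,"z": 0,"ax": 0,"ay": 0,"az": 0},
])

```text
time_s: 19.55
tcp_pos: [0.5043, -0.0112, 0.0229]
orientation: [-3.142, -0.001, 0.039]
wrist_force: [-1.8, -0.2, 5.5]
width: 0.0258
grip_force: 40.0
```

>>> play_rows([
  {"gripper": 0.2,"x": 0,"y": 0,"z": 0.05,"ax": 0,"ay": 0,"az": 0},
  {"gripper": 0.2,"x": 0,"y": 0,"z": 0,"ax": 0,"ay": 0,"az": 0},
  {"gripper": 0.2,"x": 0,"y": 0,"z": 0,"ax": 0,"ay": 0,"az": 0},
])

```text
time_s: 19.85
tcp_pos: [0.5042, -0.0112, 0.0229]
orientation: [-3.142, -0.001, 0.039]
wrist_force: [-2.4, 0.0, 9.0]
width: 0.0255
grip_force: 40.0
```

>>> play_rows([
  {"gripper": 0.2,"x": 0.2,"y": 0,"z": 0,"ax": 0,"ay": 0,"az": 0},
  {"gripper": 0.2,"x": 0.4,"y": 0,"z": 0,"ax": 0,"ay": 0,"az": 0},
  {"gripper": 0.2,"x": 0.4,"y": 0,"z": 0,"ax": 0,"ay": 0,"az": 0},
  {"gripper": 0.2,"x": 0.4,"y": 0,"z": 0,"ax": 0,"ay": 0,"az": 0},
  {"gripper": 0.2,"x": 0.4,"y": 0,"z": 0,"ax": 0,"ay": 0,"az": 0},
  {"gripper": 0.2,"x": 0.2,"y": 0,"z": 0,"ax": 0,"ay": 0,"az": 0},
  {"gripper": 0.2,"x": 0,"y": 0,"z": 0,"ax": 0,"ay": 0,"az": 0},
  {"gripper": 0.2,"x": 0,"y": 0,"z": 0,"ax": 0,"ay": 0,"az": 0},
])

```text
time_s: 20.65
tcp_pos: [0.5231, -0.0104, 0.0229]
orientation: [-3.142, 0.001, 0.039]
wrist_force: [-5.2, -0.3, 12.1]
width: 0.0259
grip_force: 40.0
```

```bash
python3 d.py -104 -20 23 0
python3 - <<'E'
from h import *; from plant import *;from d import PR
c=camera('side')
print([(l,d['at'],round(d['conf'],2)) for l in('wedge_tip','rail_edge','frame') for d in tip_of(l,c)[:2]],proj(c,w(PR,(-60,-20,26))),proj(c,w(PR,(-60,-20,30))))
E
```

```text
t 20.65 tcp [ 0.5231 -0.0104  0.0229] rpy [-3.1416e+00  1.4000e-03  3.9400e-02] w 0.0259 grip 40.0 F [-5.2 -0.3 12.1] M [-0.09  0.89  0.08]
tool cm [ 3.04  0.03 -0.01] az 0.0
[('wedge_tip', [285.1, 200.5], 0.62), ('rail_edge', [287.0, 197.4], 0.66)] [[285.94935499 198.37172443]] [[285.98862292 197.19231441]]
```

>>> play_rows([
  {"gripper": 0.2,"x": 0.1,"y": 0,"z": -0.05,"ax": 0,"ay": 0,"az": 0},
  {"gripper": 0.2,"x": 0,"y": 0,"z": 0,"ax": 0,"ay": 0,"az": 0},
  {"gripper": 0.2,"x": 0,"y": 0,"z": 0,"ax": 0,"ay": 0,"az": 0},
])

```text
time_s: 21.15
tcp_pos: [0.5247, -0.0104, 0.0229]
orientation: [-3.142, 0.001, 0.039]
wrist_force: [-2.9, 0.7, 7.0]
width: 0.0254
grip_force: 40.0
```

```bash
cat > lift.py <<'E'
import sys,cv2,numpy as np,os
from plant import *; from h import *; from d import PR
c=[camera('side') for _ in range(6)];c0=c[0]
g=np.mean([cv2.cvtColor(x['frame'],cv2.COLOR_RGB2GRAY).astype(np.float32) for x in c],0).astype(np.float32)
if not os.path.exists('base.npy'): np.save('base.npy',g)
b=np.load('base.npy');e=proj(c0,w(PR,(-60,-60,30)))[0]-proj(c0,w(PR,(-60,-60,26)))[0]
cr=(cv2.TERM_CRITERIA_EPS|cv2.TERM_CRITERIA_COUNT,100,1e-5)
print('4mm =',e.round(2))
for n,(x0,x1,y0,y1) in {'corner':(288,330,186,216),'screw':(292,312,188,203),'base':(325,365,190,225)}.items():
    M=np.eye(2,3,dtype=np.float32)
    try: _,M=cv2.findTransformECC(b[y0:y1,x0:x1],g[y0:y1,x0:x1],M,cv2.MOTION_TRANSLATION,cr,None,3);print(n,M[:,2].round(3),'lift mm',round(float(M[1,2]/e[1]*4),2))
    except cv2.error as q: print(n,'fail')
E
python3 d.py -104 -20 23 0; python3 lift.py
```

```text
t 21.15 tcp [ 0.5247 -0.0104  0.0229] rpy [-3.1416e+00  5.0000e-04  3.9300e-02] w 0.0254 grip 40.0 F [-2.9  0.7  7. ] M [-0.09  0.67  0.01]
tool cm [ 2.89  0.03 -0.01] az 0.0
4mm = [ 0.06 -1.19]
corner [-0. -0.] lift mm 0.0
screw [0. 0.] lift mm -0.0
base [0. 0.] lift mm -0.0
```

>>> play_rows([
  {"gripper": 0.2,"x": 0.3,"y": 0,"z": 0,"ax": 0,"ay": 0,"az": 0},
  {"gripper": 0.2,"x": 0.3,"y": 0,"z": 0,"ax": 0,"ay": 0,"az": 0},
  {"gripper": 0.2,"x": 0.3,"y": 0,"z": 0,"ax": 0,"ay": 0,"az": 0},
  {"gripper": 0.2,"x": 0.1,"y": 0,"z": 0,"ax": 0,"ay": 0,"az": 0},
  {"gripper": 0.2,"x": 0,"y": 0,"z": 0,"ax": 0,"ay": 0,"az": 0},
  {"gripper": 0.2,"x": 0,"y": 0,"z": 0,"ax": 0,"ay": 0,"az": 0},
])

```text
time_s: 22.05
tcp_pos: [0.5316, -0.0101, 0.0229]
orientation: [-3.141, 0.007, 0.039]
wrist_force: [-10.3, -0.3, 12.5]
width: 0.0258
grip_force: 40.0
```

```bash
python3 d.py -104 -20 23 0; python3 lift.py
```

```text
t 22.05 tcp [ 0.5316 -0.0101  0.0229] rpy [-3.1414  0.0067  0.0394] w 0.0258 grip 40.0 F [-10.3  -0.3  12.5] M [-0.22  1.43 -0.05]
tool cm [ 2.2   0.03 -0.01] az 0.0
4mm = [ 0.06 -1.19]
corner [ 0.435 -0.262] lift mm 0.88
screw [ 0.233 -0.038] lift mm 0.13
base [ 0.002 -0.007] lift mm 0.02
```

>>> play_rows([
  {"gripper": 0.2,"x": 0.2,"y": 0,"z": -0.04,"ax": 0,"ay": 0.05,"az": 0},
  {"gripper": 0.2,"x": 0.3,"y": 0,"z": 0,"ax": 0,"ay": 0,"az": 0},
  {"gripper": 0.2,"x": 0.3,"y": 0,"z": 0,"ax": 0,"ay": 0,"az": 0},
  {"gripper": 0.2,"x": 0.2,"y": 0,"z": 0,"ax": 0,"ay": 0,"az": 0},
  {"gripper": 0.2,"x": 0,"y": 0,"z": 0,"ax": 0,"ay": 0,"az": 0},
  {"gripper": 0.2,"x": 0,"y": 0,"z": 0,"ax": 0,"ay": 0,"az": 0},
])

```text
time_s: 22.95
tcp_pos: [0.5405, -0.0096, 0.0229]
orientation: [-3.141, 0.004, 0.039]
wrist_force: [-10.0, -0.8, 12.3]
width: 0.0261
grip_force: 40.0
```

```bash
python3 d.py -104 -20 23 0; python3 lift.py
```

```text
t 22.95 tcp [ 0.5405 -0.0096  0.0229] rpy [-3.1411  0.0041  0.0395] w 0.0261 grip 40.0 F [-10.   -0.8  12.3] M [-0.11  1.91  0.03]
tool cm [ 1.31  0.05 -0.01] az 0.0
4mm = [ 0.06 -1.19]
corner [ 0.575 -0.428] lift mm 1.44
screw [ 0.35 -0.35] lift mm 1.17
base [ 0.001 -0.001] lift mm 0.0
```

>>> play_rows([
  {"gripper": 0.2,"x": 0.2,"y": 0,"z": -0.02,"ax": 0,"ay": 0.03,"az": 0},
  {"gripper": 0.2,"x": 0.3,"y": 0,"z": 0,"ax": 0,"ay": 0,"az": 0},
  {"gripper": 0.2,"x": 0.3,"y": 0,"z": 0,"ax": 0,"ay": 0,"az": 0},
  {"gripper": 0.2,"x": 0.1,"y": 0,"z": 0,"ax": 0,"ay": 0,"az": 0},
  {"gripper": 0.2,"x": 0,"y": 0,"z": 0,"ax": 0,"ay": 0,"az": 0},
  {"gripper": 0.2,"x": 0,"y": 0,"z": 0,"ax": 0,"ay": 0,"az": 0},
  {"gripper": 0.2,"x": 0,"y": 0,"z": 0,"ax": 0,"ay": 0,"az": 0},
])

```text
time_s: 23.95
tcp_pos: [0.549, -0.0092, 0.0229]
orientation: [-3.141, 0.002, 0.04]
wrist_force: [-10.9, -0.0, 11.7]
width: 0.0258
grip_force: 40.0
```

```bash
cat >> lift.py <<'E'
P=lambda *q:proj(c0,w(PR,q))[0]
o=P(-60,-60,30);print('px/mm x',((P(-50,-60,30)-o)/10).round(3),'y',((P(-60,-50,30)-o)/10).round(3),'z',((P(-60,-60,40)-o)/10).round(3))
for l in('rail_edge','wedge_tip','pin'):
    d=[tip_of(l,x) for x in c[-2:]];d=[x[0]['at'] for x in d if x];print(l,np.mean(d,0) if d else None)
print('exp rail 26/30',P(-60,-20,26),P(-60,-20,30))
E
python3 d.py -104 -20 23 0; python3 lift.py
```

```text
t 23.95 tcp [ 0.549  -0.0092  0.0229] rpy [-3.1411e+00  2.2000e-03  3.9500e-02] w 0.0258 grip 40.0 F [-10.9  -0.   11.7] M [-0.15  2.08  0.02]
tool cm [ 0.45  0.05 -0.01] az 0.0
4mm = [ 0.06 -1.19]
corner [ 0.313 -0.368] lift mm 1.24
screw [ 0.549 -0.732] lift mm 2.45
base [ 0.002 -0.009] lift mm 0.03
px/mm x [ 0.22  -0.136] y [-0.274 -0.125] z [ 0.014 -0.3  ]
rail_edge [288.5  196.85]
wedge_tip [293.7 195.4]
pin [234.35 188.6 ]
exp rail 26/30 [285.94935499 198.37172443] [285.98862292 197.19231441]
```

```bash
cat > lift2.py <<'E'
import numpy as np
from plant import *; from h import *; from d import PR
import cv2
c=[camera('side') for _ in range(6)];c0=c[0]
g=np.mean([cv2.cvtColor(x['frame'],cv2.COLOR_RGB2GRAY).astype(np.float64) for x in c],0);b=np.load('base.npy').astype(float)
np.save('cur.npy',g)
P=lambda *q:proj(c0,w(PR,q))[0]
def sh(u,v):
    u=int(round(u));r=np.arange(int(v)-9,int(v)+8);T=b[r,u]
    A=lambda s:np.c_[np.interp(r+s,np.arange(384),g[:,u]),np.ones(len(r))]
    S=np.arange(-3,1.5,.02);E=[]
    for s in S:
        a=A(s);k=np.linalg.lstsq(a,T,rcond=None)[0];E.append(((a@k-T)**2).mean())
    i=np.argmin(E);return S[i],E[i]**.5,T.std()
for nm,pts in(('right',[(x,-90,38) for x in range(-56,80,9)]),('front',[(-60,y,38) for y in range(-84,-40,5)]),('deckR',[(x,-130,20) for x in range(-60,80,20)])):
    for p in pts:
        u,v=P(*p);s,e,d=sh(u,v);k=P(p[0],p[1],p[2]+1)[1]-v
        f=210/(150-p[0]);print(nm,p[:2],'shift',round(s,2),'rms',round(e,1),'std',round(d,1),'-> front lift',round(s/k*f,2))
E
python3 lift2.py
```

```text
right (-56, -90) shift -0.54 rms 4.9 std 34.1 -> front lift 1.82
right (-47, -90) shift -0.58 rms 4.2 std 34.7 -> front lift 2.05
right (-38, -90) shift -0.56 rms 4.4 std 36.0 -> front lift 2.08
right (-29, -90) shift -0.42 rms 4.0 std 34.8 -> front lift 1.64
right (-20, -90) shift -0.42 rms 3.1 std 35.2 -> front lift 1.73
right (-11, -90) shift -0.4 rms 2.3 std 33.5 -> front lift 1.75
right (-2, -90) shift -0.52 rms 4.0 std 35.0 -> front lift 2.41
right (7, -90) shift -0.38 rms 3.5 std 36.0 -> front lift 1.88
right (16, -90) shift -0.34 rms 1.8 std 35.2 -> front lift 1.8
right (25, -90) shift -0.34 rms 4.3 std 36.4 -> front lift 1.93
right (34, -90) shift -0.38 rms 3.3 std 36.3 -> front lift 2.33
right (43, -90) shift -0.18 rms 2.2 std 33.0 -> front lift 1.2
right (52, -90) shift -0.26 rms 3.1 std 33.9 -> front lift 1.9
right (61, -90) shift -0.2 rms 2.5 std 33.3 -> front lift 1.61
right (70, -90) shift -0.26 rms 4.1 std 31.9 -> front lift 2.34
right (79, -90) shift -0.24 rms 3.1 std 32.6 -> front lift 2.44
front (-60, -84) shift -0.7 rms 9.0 std 29.0 -> front lift 2.31
front (-60, 
[... 252 characters left out ...]
 (-60, -59) shift -0.42 rms 7.2 std 38.4 -> front lift 1.4
front (-60, -54) shift -0.28 rms 7.6 std 39.2 -> front lift 0.93
front (-60, -49) shift -0.3 rms 12.1 std 35.1 -> front lift 1.0
front (-60, -44) shift 0.12 rms 9.8 std 29.9 -> front lift -0.4
deckR (-60, -130) shift 0.02 rms 1.0 std 22.3 -> front lift -0.07
deckR (-40, -130) shift 0.0 rms 0.7 std 21.2 -> front lift -0.0
deckR (-20, -130) shift 0.04 rms 0.7 std 24.3 -> front lift -0.17
deckR (0, -130) shift 0.0 rms 0.8 std 27.0 -> front lift -0.0
deckR (20, -130) shift -0.02 rms 0.7 std 19.9 -> front lift 0.11
deckR (40, -130) shift 0.0 rms 1.2 std 14.1 -> front lift -0.0
deckR (60, -130) shift 0.0 rms 0.8 std 25.6 -> front lift -0.0
```

```bash
cat > ecc.py <<'E'
import cv2,numpy as np,sys
from plant import *; from h import *; from d import PR
cr=(cv2.TERM_CRITERIA_EPS|cv2.TERM_CRITERIA_COUNT,200,1e-6)
def run(nm,c0,b,g,P3,hw=9):
    for n,p in P3.items():
        u,v=proj(c0,w(PR,p))[0].round().astype(int);sl=np.s_[v-hw:v+hw+1,u-hw:u+hw+1]
        try: cc,M=cv2.findTransformECC(b[sl],g[sl],np.eye(2,3,dtype=np.float32),cv2.MOTION_TRANSLATION,cr,None,3);print(nm,n,M[:,2].round(2),'cc',round(cc,3))
        except cv2.error: print(nm,n,'fail')
pts={'marks_r':(55,5,32),'marks_m':(0,0,32),'fr_rr':(135,-85,46),'fr_rl':(135,85,46),'fr_FR':(-55,-85,46),'fr_FL':(-50,85,46),'hingeR':(165,-80,50),'hingeL':(165,80,50),'deckRR':(175,-130,20),'deckFR':(-180,-130,20)}
G=lambda n:(lambda c:(c[0],np.mean([cv2.cvtColor(x['frame'],cv2.COLOR_RGB2GRAY).astype(np.float32) for x in c],0).astype(np.float32)))([camera(n) for _ in range(4)])
c,g=G('side');np.save('s_now.npy',g)
run('side-base',c,np.load('base.npy'),g,pts);run('side-0',c,cv2.imread('pics/side0.png',0).astype(np.float32),g,pts)
c,g=G('top');run('top-0',c,cv2.imread('pics/top0.png',0).astype(np.float32),g,pts)
o=proj(c,w(PR,(0,0,46)))[0];print('top px/mm',[((proj(c,w(PR,q))[0]-o)/10).round(3) for q in((10,0,46),(0,10,46),(0,0,56))])
E
python3 ecc.py
```

```text
side-base marks_r [ 5.11 -3.11] cc 0.959
side-base marks_m [ 0.89 -0.32] cc 0.923
side-base fr_rr [ 0.02 -0.06] cc 0.999
side-base fr_rl [-0.   -0.06] cc 0.999
side-base fr_FR [ 0.12 -0.41] cc 0.851
side-base fr_FL [-3.5   3.28] cc 0.305
side-base hingeR [-0.01  0.  ] cc 0.999
side-base hingeL [ 0.02 -0.02] cc 0.999
side-base deckRR [-0. -0.] cc 1.0
side-base deckFR [-0.32  0.03] cc 0.955
side-0 marks_r fail
side-0 marks_m fail
side-0 fr_rr [ 0.02 -0.06] cc 0.999
side-0 fr_rl [ 0.01 -0.05] cc 0.999
side-0 fr_FR [ 0.23 -0.24] cc 0.867
side-0 fr_FL fail
side-0 hingeR [ 0.02 -0.02] cc 1.0
side-0 hingeL [ 0.03 -0.03] cc 1.0
side-0 deckRR [ 0.02 -0.03] cc 1.0
side-0 deckFR [0.15 0.17] cc 0.823
top-0 marks_r fail
top-0 marks_m fail
top-0 fr_rr [ 0.01 -0.08] cc 0.999
top-0 fr_rl [-0.01 -0.1 ] cc 0.999
top-0 fr_FR fail
top-0 fr_FL [-1.51 -0.37] cc 0.543
top-0 hingeR [ 0.01 -0.02] cc 1.0
top-0 hingeL [-0.02  0.  ] cc 0.999
top-0 deckRR [ 0.   -0.03] cc 0.999
top-0 deckFR [ 2.74 -5.14] cc 0.231
top px/mm [array([-0.028, -0.379]), array([-0.394,  0.027]), array([ 0.008, -0.114])]
```

```bash
cat > l3.py <<'E'
import numpy as np,sys
from plant import *; from h import *; from d import PR
c0=camera('side');g=np.load(sys.argv[1]).astype(float)
b=np.load('base.npy').astype(float)
P=lambda *q:proj(c0,w(PR,q))[0]
def sh(u,v,h):
    r=np.arange(int(round(v))-h,int(round(v))+h+1);T=b[r,u];S=np.arange(-2.5,1.5,.02);E=[]
    for s in S:
        a=np.c_[np.interp(r+s,np.arange(384),g[:,u]),np.ones(len(r))]
        k=np.linalg.lstsq(a,T,rcond=None)[0];E.append(((a@k-T)**2).mean())
    return S[np.argmin(E)],T.std()
for nm,y,z in(('R top outer',-90,46),('R bottom outer',-90,26),('R top inner',-70,46),('L top inner',70,46),('L top outer',90,46)):
  for h in(3,5):
    L=[]
    u0,u1=int(P(-50,y,z)[0]),int(P(90,y,z)[0])
    xs=np.linspace(-55,100,400);uv=np.array([P(x,y,z) for x in xs])
    for u in range(u0,u1):
        i=np.abs(uv[:,0]-u).argmin();s,sd=sh(u,uv[i,1],h)
        k=P(xs[i],y,z+1)[1]-uv[i,1];L.append((s/k,(150-xs[i])/210))
    L=np.array(L);n=len(L)//3;print(nm,h,'median lift',round(np.median(L[:,0]/L[:,1]),2),'lsq',round((L[:,0]@L[:,1])/(L[:,1]@L[:,1]),2),'thirds',[round(np.median((L[:,0]/L[:,1])[j*n:(j+1)*n]),2) for j in range(3)])
E
python3 l3.py s_now.npy
```

```text
R top outer 3 median lift 2.86 lsq 2.86 thirds [np.float64(3.06), np.float64(2.6), np.float64(2.77)]
R top outer 5 median lift 2.78 lsq 2.86 thirds [np.float64(3.19), np.float64(2.59), np.float64(2.77)]
R bottom outer 3 median lift 1.04 lsq 0.87 thirds [np.float64(0.9), np.float64(1.07), np.float64(1.37)]
R bottom outer 5 median lift 0.97 lsq 0.92 thirds [np.float64(0.79), np.float64(0.95), np.float64(1.09)]
R top inner 3 median lift 3.03 lsq 3.07 thirds [np.float64(3.17), np.float64(3.02), np.float64(3.14)]
R top inner 5 median lift 3.44 lsq 3.29 thirds [np.float64(3.57), np.float64(3.3), np.float64(3.85)]
L top inner 3 median lift -0.0 lsq 2.14 thirds [np.float64(1.24), np.float64(-2.78), np.float64(-1.86)]
L top inner 5 median lift 4.4 lsq 4.78 thirds [np.float64(2.28), np.float64(7.54), np.float64(11.36)]
L top outer 3 median lift 6.99 lsq 5.73 thirds [np.float64(9.46), np.float64(3.8), np.float64(-6.22)]
L top outer 5 median lift 9.94 lsq 7.95 thirds [np.float64(9.94), np.float64(2.72), np.float64(15.91)]
```

>>> play_rows([
  {"gripper": 0.2,"x": 0.2,"y": 0,"z": -0.02,"ax": 0,"ay": 0.02,"az": 0},
  {"gripper": 0.2,"x": 0.2,"y": 0,"z": 0,"ax": 0,"ay": 0,"az": 0},
  {"gripper": 0.2,"x": 0.15,"y": 0,"z": 0,"ax": 0,"ay": 0,"az": 0},
  {"gripper": 0.2,"x": 0,"y": 0,"z": 0,"ax": 0,"ay": 0,"az": 0},
  {"gripper": 0.2,"x": 0,"y": 0,"z": 0,"ax": 0,"ay": 0,"az": 0},
  {"gripper": 0.2,"x": 0,"y": 0,"z": 0,"ax": 0,"ay": 0,"az": 0},
])

```text
time_s: 25.9
tcp_pos: [0.5545, -0.009, 0.0229]
orientation: [-3.141, 0.0, 0.039]
wrist_force: [-8.0, -0.2, 9.3]
width: 0.0258
grip_force: 40.0
```

```bash
python3 d.py -104 -20 23 0; python3 ecc.py | grep -c cc; python3 l3.py s_now.npy | grep 'R top';python3 d.py -104 -20 23 0
```

```text
t 25.9 tcp [ 0.5545 -0.009   0.0229] rpy [-3.141e+00  4.000e-04  3.940e-02] w 0.0258 grip 40.0 F [-8.  -0.2  9.3] M [-0.1   2.21  0.02]
tool cm [-0.09  0.05 -0.01] az 0.0
24
R top outer 3 median lift 3.9 lsq 3.84 thirds [np.float64(3.9), np.float64(4.15), np.float64(3.68)]
R top outer 5 median lift 3.77 lsq 3.81 thirds [np.float64(3.76), np.float64(4.05), np.float64(3.75)]
R top inner 3 median lift 3.87 lsq 3.96 thirds [np.float64(4.18), np.float64(3.9), np.float64(3.41)]
R top inner 5 median lift 4.47 lsq 4.55 thirds [np.float64(4.19), np.float64(4.58), np.float64(4.91)]
t 26.35 tcp [ 0.5545 -0.009   0.0229] rpy [-3.1411e+00  4.0000e-04  3.9400e-02] w 0.0255 grip 40.0 F [-9.1 -1.1  9.5] M [-0.13  2.2   0.  ]
tool cm [-0.09  0.05 -0.01] az 0.0
```

Run:
```python
from plant import *
print(ticket.close_job())
```

```text
the job is handed in; nothing more can be done
None
```

The job is handed in: the pin is parked in the notch and released, and the gripped wedge lies flat on the deck under the front rail, holding it about 4 mm (measured 3.8–4.5 mm from the camera) clear of its rest buttons.

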